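# Sort the coffee-bar supplies into their trays

### The arm

A 7-joint arm with a two-finger parallel gripper is mounted at the origin on a cart in front of the work surface, level with it; the furniture and walls round the work are solid. World frame = base frame: x ahead of the robot, y to its left, z up, the work surface at z = 0. Lengths are in m, angles in rad, forces in N, time in s.
With the tool pointing down it reaches from about 0.4 to 0.85 m from the base axis. Payload 10.4 kg.
Tool frame: the origin (TCP) lies midway between the tips of the shut fingers; the grasp point (between the pads) lies 19 mm behind it; z points along the fingers, x is the direction in which the jaws open and shut, and the axes are right-handed (so a half turn about z gives the same grasp; the last joint's range is limited). The gripper opens to 85 mm and grips with 20 to 120 N. Pads are 22 mm wide; open, the fingers measure 114 mm over their backs; the gripper's body (76 mm by 85 mm) begins 54 mm behind the grasp point. The pads swing forward as they close: fully open they stand 13 mm farther back than shut.
Start: joints at [1.301, 0.332, -0.065, 1.46, 0.022, 1.35, -0.088], TCP at [0.153, -0.606, 0.231] pointing down, gripper open.
Joint ranges: [-2.6, 2.6], [-0.5, 2.12], [-1.47, 1.34], [0.16, 2.42], [-1.27, 4.41], [0.06, 2.06], [-2.6, 2.6]. Speed limits (rad/s): [2.22, 2.22, 2.79, 2.79, 3.14, 3.14, 3.14].

### API

Orientations are given as a unit quaternion [x, y, z, w].
In Python, from workcell import monitor, eyes, ticket, models gives the robot as it stands.
- The arm moves only by the tool servo_tool, never from a script. Its argument "motion" is a list of rows, each a list of 7 numbers: the opening, from 0 (shut) to 1 (fully open), then the shift along the tool's x, y, z in m, then the turn, a rotation vector about the tool's x, y, z in degrees. In form: [[fingers, tx, ty, tz, rx, ry, rz], ...]. A call has 1 to 20 rows; each row is the pose to reach, as a shift and turn from the pose commanded when the call began, along the tool's axes at that moment; what a row does not reach only later rows make up. A row lasts 1/8 s, in which the tool goes at most 62.5 mm and 10.7 degrees, less where a joint would pass 70% of its speed; a pose out of reach is approached as far as the arm can. A call with a gripper value outside its range is refused whole. The fingers move at their own pace and stop on an object; "grip_force" is the grip in N (left out, the last holds). Time passes only in rows, so rows that repeat a pose let the fingers close. It gives the time, the measured TCP pose, the force and the opening at its end, in the units of the state.
- monitor.get_obs(): the state, without advancing time (a new reading comes with each control period).
- eyes.camera(name): name is "side" or "top" or "wrist"; returns (picture, depth): 420x560x3 uint8, blue, green, red; 420x560 float32, m along the optical axis (not along the pixel's ray), 0 where there is no reading.
- eyes.camera_info(name): a dict with "intrinsics" (3x3 intrinsics, pixels), "extrinsics" (4x4, takes a point from world to camera coordinates); the wrist camera has in their place "tool_from_camera" (4x4, takes a point from camera to tool coordinates, whose origin is the TCP and whose axes are the tool frame's). Camera axes: x right, y down, z forward; pixel columns grow to the right and rows downward; lengths in m; the calibration is good to about 2 mm. A picture is of the moment at which its call begins: read the wrist's pose just before it. camera_info takes no time and is no camera call.
- ticket.hand_in(): hands the job in, once; it reports no verdict.
Trained networks look in the newest picture that a camera, given by its name, has taken for a name from the list of things; names that differ only in an ending like _2 or _b are one class to them, and where a whole thing is asked for, a point or a joint stands for the part that bears it (a point fixed in the world has none). Each returns a list of dicts, best first, with "confidence" (0 to 1); they miss things now and then, are a little off and sometimes report something else, mostly with a low value. They report only what shows in the picture. A call takes as long as a camera call. They do not tell look-alikes from the thing itself.
- models.boxes_of(camera, thing): "point" ([x, y, z] in m, in the coordinates of the camera as it stood for that picture, good to about 4 mm: the middle of the surface that is visible of it).
The state is a dict: "clock": time; "joint_pos": joint angles; "joint_velocities": joint speeds; "tau": joint torques, N m; "position": TCP position; "ee_rot": TCP orientation; "ft_force": force on the tool from outside, world axes, zero at the start; "torque": the same for the moment, N m; "grip_width": opening from 0.0 (shut) to 1.0 (fully open).
Only numpy, scipy, OpenCV 4.12 (cv2) and the standard library are available. Lean on these libraries where they do the work, as an engineer would, in place of code of your own. Each camera call takes 0.05 s, during which the arm holds its last target. There are 200 camera calls.

### The job

Sort the supplies into their trays: both squeeze sauce bottles into the black tray, both spice jars into the wooden tray and the stack of blue paper cups into the white tray, all standing upright on the tray floor. Set each one down gently, without dropping it or knocking anything over, and leave the tape roll, the timer and everything else where they are.

Things in the scene. Friction and masses are not known exactly. Their poses are not given: they have to be found in the camera images.
- teal_bottle_mid (a point): squeeze sauce bottle, teal body with a white cap and nozzle, 143 mm tall; the straight round body is 44 mm across up to 109 mm above the foot, the tapering cap and nozzle above it. About 0.16 kg. Loose, standing upright on the work surface; this point is on its upright axis, half-way up (71.5 mm above its foot); z up; round, so its yaw does not matter.
- brown_bottle_mid (a point): squeeze sauce bottle, chocolate-brown body with a black cap and nozzle, 139 mm tall; the straight round body is 40 mm across up to 105 mm above the foot, the tapering cap and nozzle above it. About 0.16 kg. Loose, standing upright on the work surface; this point is on its upright axis, half-way up (69.5 mm above its foot); z up; round, so its yaw does not matter.
- pale_jar_mid (a point): spice jar with a whitish lid (blue and green print on top), pale glass and a white, blue and green label, 47 mm across, 98 mm tall; the lid, as wide as the glass, begins 77 mm above the foot. About 0.11 kg. Loose, standing upright on the work surface; this point is on its upright axis, half-way up (49 mm above its foot); z up; round, so its yaw does not matter.
- dark_jar_mid (a point): spice jar with a dark brown lid (green print on top) and a green and orange label, 44 mm across, 105 mm tall; the lid, as wide as the glass, begins 85 mm above the foot. About 0.11 kg. Loose, standing upright on the work surface; this point is on its upright axis, half-way up (52.5 mm above its foot); z up; round, so its yaw does not matter.
- blue_cups_mid (a point): short stack of nested blue paper cups, rims down, with a white recessed top, moving as one rigid piece; 58 mm across at the foot, tapering towards the top, 86 mm tall. About 0.06 kg. Loose, standing upright on the work surface; this point is on its upright axis, half-way up (43 mm above its foot); z up; round, so its yaw does not matter.
- tray_black: open rectangular serving tray, fixed, black plastic; outside 92 mm (its x) by 172 mm (its y, the long side) by 24 mm high, walls 4 mm, inside 84 by 164 mm, floor 4 mm above the work surface. Origin: centre of its underside; z up. It stands on the work surface, turned by up to 0.2 rad.
- tray_wood: open rectangular serving tray, fixed, brown wood; outside 92 mm (its x) by 172 mm (its y, the long side) by 24 mm high, walls 4 mm, inside 84 by 164 mm, floor 4 mm above the work surface. Origin: centre of its underside; z up. It stands on the work surface, turned by up to 0.2 rad.
- tray_white: open rectangular serving tray, fixed, white ceramic; outside 92 mm (its x) by 172 mm (its y, the long side) by 24 mm high, walls 4 mm, inside 84 by 164 mm, floor 4 mm above the work surface. Origin: centre of its underside; z up. It stands on the work surface, turned by up to 0.2 rad.
- tape_mid (a point): bystander: loose roll of beige tape lying flat among the things to be sorted, 61 mm across, 16 mm high; this point is its centre. To be left where it is. (Also on the surface, not listed, fixed: a low kitchen timer, 63 mm high, nearer to the robot than the things to be sorted; cartons, bottles and cups up to 211 mm high behind the trays, and a tub far to the right.)
There are look-alikes about, which are no part of the job. Leave any yellow look-alike of the part that bears pale_jar_mid alone.

How it is judged:
By the outcome, as a careful person would: the job done as asked, in the order asked, and still so for the second after the job is handed in, with the robot touching nothing.
It also fails if it takes over 106 s, if anything falls off the work surface, if the arm or the gripper's body presses on something with over 40 N, if the wrist force passes 120 N, or if a joint passes its speed limit or range.

## Working session

There is one attempt and no reset: what is moved stays moved. The work goes in short steps, Python scripts to look and compute and a tool call to move; the robot and the scene stay as the last step left them, time stands still between calls to the robot, and variables do not carry over. Pictures are saved under pics/ and viewed, about 12 in all and at most 16, crops included, and the job is handed in when it is done.

Besides the shell and the picture viewer there is one more tool, called after "Emit:" as a command line: name --pt "numbers of a row" for each row, then --argument value for the rest. servo_tool: Moves the arm, as the interface text tells. Its arguments: {"type":"object","properties":{"motion":{"type":"array"},"grip_force":{"type":"number"}},"required":["motion"]}

```bash
mkdir -p pics; ls
cat > h.py <<'E'
import numpy as np, cv2
from workcell import monitor, eyes, ticket, models
from scipy.spatial.transform import Rotation as R
def world(cam,p,info=None,obs=None):
    i=info or eyes.camera_info(cam); p=np.append(p,1)
    if 'extrinsics' in i: return (np.linalg.inv(np.array(i['extrinsics']))@p)[:3]
    q=np.array(i['tool_from_camera'])@p; return R.from_quat(obs['ee_rot']).apply(q[:3])+np.array(obs['position'])
def cloud(cam,d):
    i=eyes.camera_info(cam);K=np.array(i['intrinsics']);v,u=np.indices(d.shape)
    P=np.stack([(u-K[0,2])/K[0,0]*d,(v-K[1,2])/K[1,1]*d,d,np.ones_like(d)],-1)
    return (P@np.linalg.inv(np.array(i['extrinsics'])).T)[...,:3]
E
python3 - <<'E'
from h import *
o=monitor.get_obs();print(o)
for c in ['top','side']:
    im,d=eyes.camera(c);cv2.imwrite(f'pics/{c}1.png',im);np.save(f'{c}1.npy',d);print(c,eyes.camera_info(c))
    for t in ['teal_bottle_mid','brown_bottle_mid','pale_jar_mid','dark_jar_mid','blue_cups_mid','tray_black','tray_wood','tray_white','tape_mid']:
        i=eyes.camera_info(c);K=np.array(i['intrinsics'])
        for r in models.boxes_of(c,t)[:4]:
            p=np.array(r['point']);uv=K@p/p[2];print(c,t,round(r['confidence'],2),world(c,p).round(3),uv[:2].round())
E
```

```text
pics
{'clock': 0.0, 'joint_pos': array([ 1.30139741,  0.33283544, -0.06467829,  1.46095852,  0.02158487,
        1.34992057, -0.08852972]), 'joint_velocities': array([-1.30022888e-03,  6.55761683e-05, -3.52926577e-04, -1.39343686e-03,
        5.51588830e-05, -7.10070046e-04, -4.77036612e-04]), 'tau': array([ 8.71953780e-04, -6.25444937e+01,  4.91745584e-02, -3.91592181e+01,
        1.60894962e-02,  1.00778328e-02, -4.41980217e-05]), 'position': array([ 0.1525789 , -0.60568774,  0.23053042]), 'ee_rot': array([ 7.88755111e-01, -6.14707138e-01, -5.81115542e-04, -4.14121352e-04]), 'ft_force': array([-0.14357636, -0.16348537, -0.16761117]), 'torque': array([ 0.00229123, -0.0191545 ,  0.01000814]), 'grip_width': 0.9939407748545305}
top {'intrinsics': array([[411.78253031,   0.        , 278.81429251],
       [  0.        , 411.78253031, 211.78176789],
       [  0.        ,   0.        ,   1.        ]]), 'extrinsics': array([[-0.02698905, -0.9996203 , -0.00555363, -0.0826587 ],
       [-0.98960044,  0.02750293, -0.14118983,  0.48236677],
       [ 0.14128896,  0.0016853 , -0.98996696,  0.9430
[... 980 characters left out ...]
,  0.87267611],
       [ 0.        ,  0.        ,  0.        ,  1.        ]])}
side teal_bottle_mid 0.69 [ 0.446 -0.033  0.088] [295. 231.]
side brown_bottle_mid 0.94 [ 0.442 -0.34   0.069] [313. 160.]
side pale_jar_mid 0.91 [0.34  0.168 0.074] [345. 325.]
side pale_jar_mid 0.58 [0.449 0.065 0.078] [285. 270.]
side dark_jar_mid 0.75 [0.449 0.17  0.078] [275. 315.]
side dark_jar_mid 0.64 [ 0.41  -0.24   0.022] [321. 200.]
side blue_cups_mid 0.58 [ 0.432 -0.129  0.067] [307. 211.]
side tray_black 0.87 [0.598 0.096 0.007] [200. 300.]
side tray_wood 0.63 [ 0.572 -0.334  0.005] [260. 178.]
side tray_white 0.9 [ 0.597 -0.125  0.004] [230. 227.]
side tape_mid 0.65 [ 0.41  -0.241  0.019] [321. 201.]
```

View pics/top1.png

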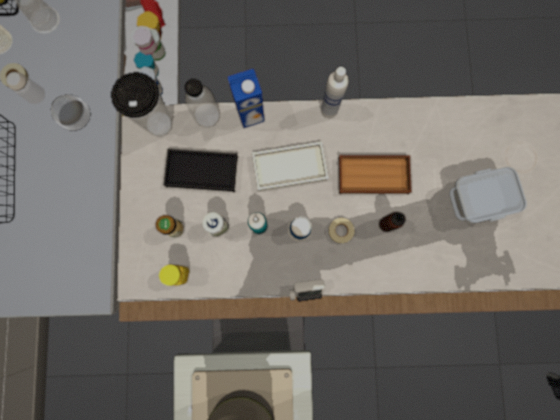

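View pics/side1.png

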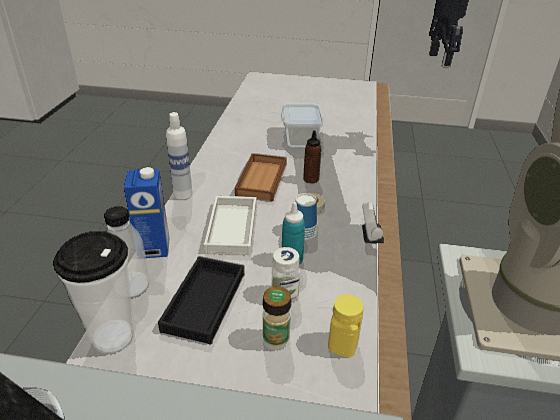

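The top view shows the row at about y 225: dark jar (167,225), pale jar (214,223), teal bottle (257,222), blue cups (301,228), tape (341,229) and brown bottle (391,221). The trays are black (201,171), white (290,166) and wood (374,174).

Possible mix-ups:
- **Pale jar:** (214,223) is white-lidded and the target. (173,275) is the yellow look-alike and must be left alone.
- **Teal bottle:** (257,222). The bottles at (203,105) and (336,90) are background.
- **Brown bottle:** (391,221), against the dark jar at (167,225).
- **Cups:** (301,228), against the cups at the back left.

Next I'll measure and take a close crop.

```bash
cat > fit.py <<'E'
from h import *
from scipy.optimize import least_squares
def circ(P,c0,r,zlo,zhi):
    m=(np.hypot(*(P[:,:2]-c0).T)<r+.018)&(P[:,2]>zlo)&(P[:,2]<zhi);Q=P[m,:2]
    if len(Q)<15: return None,len(Q)
    s=least_squares(lambda c:np.hypot(*(Q-c).T)-r,c0,loss='soft_l1',f_scale=.002);return s.x.round(4),len(Q)
def tray(P,c0,ctr=None):
    m=(np.abs(P[:,0]-c0[0])<.075)&(np.abs(P[:,1]-c0[1])<.11)&(P[:,2]>.014)&(P[:,2]<.03);Q=P[m,:2].astype(np.float32)
    return cv2.minAreaRect(Q)
E
python3 - <<'E'
from fit import *
C={c:cloud(c,np.load(f'{c}1.npy')).reshape(-1,3) for c in ['top','side']}
O=dict(teal=(.447,-.046,.022,.03,.105),brown=(.443,-.34,.02,.03,.10),pale=(.449,.046,.0235,.02,.095),dark=(.453,.147,.022,.02,.1),cups=(.432,-.137,.027,.02,.06),yellow=(.342,.143,.0235,.02,.095),tape=(.437,-.245,.0305,.006,.014))
for k,v in O.items():
  for c,P in C.items():
    top=P[(np.hypot(*(P[:,:2]-v[:2]).T)<.035)]
    t=top[top[:,2]>top[:,2].max()-.012]
    print(k,c,*circ(P,np.array(v[:2]),*v[2:]),'top',t.mean(0).round(4),len(t),top[:,2].max().round(3))
for k,v in dict(black=(.595,.095),white=(.6,-.126),wood=(.57,-.332)).items():
  for c,P in C.items(): print(k,c,tray(P,v))
im=cv2.imread('pics/side1.png')[170:370,170:390];im2=cv2.imread('pics/top1.png')[190:310,140:420]
cv2.imwrite('pics/crop1.png',np.vstack([cv2.resize(im,(400,364)),cv2.resize(im2,(400,171))]))
E
```

```text
teal top [ 0.4537 -0.0445] 136 top [ 0.4517 -0.0454  0.1391] 17 0.144
teal side [ 0.451  -0.0477] 587 top [ 0.4507 -0.0442  0.1393] 27 0.146
brown top [ 0.448  -0.3559] 188 top [ 0.4471 -0.354   0.1346] 21 0.139
brown side [ 0.4461 -0.3576] 412 top [ 0.4461 -0.3545  0.1353] 19 0.141
pale top [0.4526 0.0519] 169 top [0.452  0.0521 0.0977] 334 0.103
pale side [0.4504 0.0513] 735 top [0.4503 0.0555 0.0985] 441 0.102
dark top [0.4509 0.1571] 185 top [0.4505 0.1557 0.1049] 313 0.11
dark side [0.4491 0.1551] 957 top [0.4486 0.1593 0.1059] 548 0.11
cups top [ 0.4417 -0.1446] 119 top [ 0.4396 -0.1438  0.0815] 307 0.088
cups side [ 0.4394 -0.1472] 205 top [ 0.4378 -0.144   0.0833] 278 0.089
yellow top [0.3402 0.1469] 207 top [0.3404 0.1464 0.0976] 350 0.102
yellow side [0.3385 0.147 ] 1021 top [0.3385 0.1501 0.0985] 600 0.103
tape top [ 0.437  -0.2421] 82 top [ 0.4347 -0.2433  0.0156] 392 0.022
tape side [ 0.4358 -0.2417] 26 top [ 0.4151 -0.2462  0.0169] 117 0.021
black top ((0.5923576354980469, 0.0941276028752327), (0.1752339005470276, 0.09492388367652893), 84.30589294433594)
black side ((0.5907508134841919, 0.09331075847148895), (0.17597107589244843, 0.09500006586313248), 84.44337463378906)
white top ((0.5959892272949219, -0.12438870966434479), (0.09520898014307022, 0.17368891835212708), 7.602916717529297)
white side ((0.5936734080314636, -0.1247788518667221), (0.09455324709415436, 0.17745450139045715), 7.5968146324157715)
wood top ((0.5695587396621704, -0.3314245343208313), (0.17644107341766357, 0.09470130503177643), 88.42169189453125)
wood side ((0.5680551528930664, -0.3313085436820984), (0.18007759749889374, 0.09502517431974411), 88.25566864013672)
```

View pics/crop1.png

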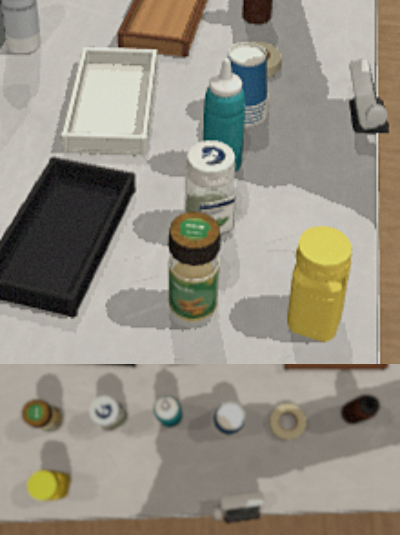

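The crop confirms it: the pale jar is the white-lidded one (blue print), and the yellow one at (320,285 in the crop) is a separate, excluded look-alike. I'll take the teal bottle first.

Emit:
servo_tool --pt "1 -0.014 -0.013 -0.01 0 0 -2.3" --pt "1 -0.047 -0.043 -0.02 0 0 -7.6" --pt "1 -0.085 -0.077 -0.02 0 0 -13.7" --pt "1 -0.127 -0.115 -0.02 0 0 -20.5" --pt "1 -0.169 -0.154 -0.02 0 0 -27.3" --pt "1 -0.211 -0.192 -0.02 0 0 -34.2" --pt "1 -0.254 -0.231 -0.02 0 0 -41" --pt "1 -0.296 -0.269 -0.02 0 0 -47.8" --pt "1 -0.338 -0.308 -0.02 0 0 -54.6" --pt "1 -0.38 -0.346 -0.02 0 0 -61.5" --pt "1 -0.418 -0.38 -0.02 0 0 -67.6" --pt "1 -0.446 -0.406 -0.02 0 0 -72.1" --pt "1 -0.463 -0.421 -0.02 0 0 -74.8" --pt "1 -0.4696 -0.4271 -0.02 0 0 -75.9" --pt "1 -0.4696 -0.4271 -0.02 0 0 -75.9"

```text
clock: 2.88
position: [0.4519, -0.0469, 0.2513]
ee_rot: [1.0, 0.0, -0.0, 0.0]
ft_force: [0.6, -0.7, 0.1]
grip_width: 1.004
```

Emit:
servo_tool --pt "1 0 0 0.01 0 0 0" --pt "1 0 0 0.035 0 0 0" --pt "1 0 0 0.065 0 0 0" --pt "1 0 0 0.1 0 0 0" --pt "1 0 0 0.135 0 0 0" --pt "1 0 0 0.16 0 0 0" --pt "1 0 0 0.173 0 0 0" --pt "1 0 0 0.177 0 0 0" --pt "1 0 0 0.177 0 0 0" --pt "0.7 0 0 0.177 0 0 0" --pt "0.55 0 0 0.177 0 0 0" --pt "0.4 0 0 0.177 0 0 0" --pt "0.3 0 0 0.177 0 0 0" --pt "0.3 0 0 0.177 0 0 0" --pt "0.3 0 0 0.177 0 0 0" --grip_force 35

```text
clock: 4.75
position: [0.4523, -0.0465, 0.0749]
ee_rot: [1.0, 0.0, 0.0, 0.0]
ft_force: [-3.2, -0.2, 6.2]
grip_width: 0.504
```

Emit:
servo_tool --pt "0.3 0 0 -0.005 0 0 0" --pt "0.3 0 0 -0.02 0 0 0" --pt "0.3 0 0 -0.045 0 0 0" --pt "0.3 0 0 -0.075 0 0 0" --pt "0.3 0.003 -0.004 -0.1 0 0 0" --pt "0.3 0.012 -0.015 -0.117 0 0 0" --pt "0.3 0.028 -0.035 -0.12 0 0 0" --pt "0.3 0.05 -0.063 -0.12 0 0 0" --pt "0.3 0.074 -0.093 -0.12 0 0 0" --pt "0.3 0.098 -0.123 -0.12 0 0 0" --pt "0.3 0.118 -0.149 -0.12 0 0 0" --pt "0.3 0.133 -0.168 -0.12 0 0 0" --pt "0.3 0.141 -0.177 -0.12 0 0 0" --pt "0.3 0.1435 -0.18 -0.118 0 0 0" --pt "0.3 0.1435 -0.18 -0.108 0 0 0" --pt "0.3 0.1435 -0.18 -0.09 0 0 0" --pt "0.3 0.1435 -0.18 -0.07 0 0 0" --pt "0.3 0.1435 -0.18 -0.05 0 0 0" --pt "0.3 0.1435 -0.18 -0.035 0 0 0" --pt "0.3 0.1435 -0.18 -0.025 0 0 0"

```text
clock: 7.25
position: [0.5952, 0.1337, 0.0981]
ee_rot: [1.0, 0.0, -0.0, 0.0]
ft_force: [1.0, -0.1, -1.3]
grip_width: 0.498
```

Run:
```python
from h import *
for c in ['side','top']: im,d=eyes.camera(c);cv2.imwrite(f'pics/{c}2.png',im);np.save(f'{c}2.npy',d)
cv2.imwrite('pics/s2c.png',cv2.resize(cv2.imread('pics/side2.png')[120:400,100:400],None,fx=1.7,fy=1.7))
print(monitor.get_obs()['ft_force'])
```

```text
[-0.26703028 -0.7083935  -1.63996787]
```

View pics/s2c.png

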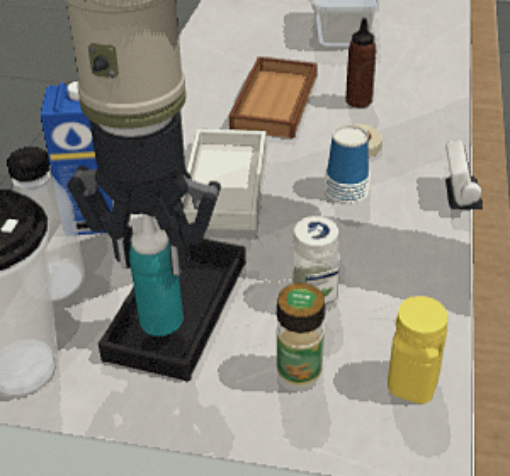

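The teal bottle hangs upright over the black tray at (158,280), about 20 mm above the tray floor, and nothing else has moved.

Emit:
servo_tool --pt "0.3 0 0 0.007 0 0 0" --pt "0.3 0 0 0.013 0 0 0" --pt "0.3 0 0 0.017 0 0 0" --pt "0.3 0 0 0.019 0 0 0" --pt "0.3 0 0 0.02 0 0 0" --pt "0.3 0 0 0.02 0 0 0" --pt "0.3 0 0 0.02 0 0 0"

```text
clock: 8.22
position: [0.5956, 0.1337, 0.0795]
ee_rot: [1.0, 0.0, 0.0, 0.0]
ft_force: [1.4, -0.0, -2.4]
grip_width: 0.497
```

Emit:
servo_tool --pt "0.3 0 0 0.001 0 0 0" --pt "0.3 0 0 0.0015 0 0 0" --pt "0.3 0 0 0.0015 0 0 0"

```text
clock: 8.6
position: [0.5957, 0.1341, 0.079]
ee_rot: [1.0, 0.0, 0.0, 0.0]
ft_force: [-4.5, -0.1, 8.6]
grip_width: 0.505
```

Emit:
servo_tool --pt "0.6 0 0 0 0 0 0" --pt "0.8 0 0 0 0 0 0" --pt "1 0 0 0 0 0 0" --pt "1 0 0 -0.003 0 0 0" --pt "1 0 0 -0.02 0 0 0" --pt "1 0 0 -0.055 0 0 0" --pt "1 0 0 -0.1 0 0 0" --pt "1 0 0 -0.14 0 0 0" --pt "1 -0.004 0.01 -0.165 0 0 0" --pt "1 -0.012 0.04 -0.17 0 0 0" --pt "1 -0.025 0.085 -0.17 0 0 0" --pt "1 -0.04 0.135 -0.17 0 0 0" --pt "1 -0.056 0.185 -0.17 0 0 0" --pt "1 -0.072 0.235 -0.17 0 0 0" --pt "1 -0.088 0.285 -0.17 0 0 0" --pt "1 -0.104 0.335 -0.17 0 0 0" --pt "1 -0.12 0.385 -0.17 0 0 0" --pt "1 -0.135 0.435 -0.17 0 0 0" --pt "1 -0.145 0.475 -0.17 0 0 0" --pt "1 -0.1487 0.4906 -0.17 0 0 0"

```text
clock: 11.1
position: [0.4461, -0.3594, 0.2487]
ee_rot: [1.0, -0.001, 0.0, 0.0]
ft_force: [0.2, 0.4, -0.6]
grip_width: 1.004
```

Run:
```python
from fit import *
C={}
for c in ['side','top']: im,d=eyes.camera(c);cv2.imwrite(f'pics/{c}3.png',im);C[c]=cloud(c,d).reshape(-1,3)
for c,P in C.items():
    print(circ(P,np.array([.5955,.1335]),.022,.04,.105))
    t=P[(np.hypot(*(P[:,:2]-[.5955,.1335]).T)<.035)];print(t[:,2].max(),t[t[:,2]>.135].mean(0))
    print(circ(P,np.array([.447,-.3565]),.02,.02,.1))
a=cv2.imread('pics/side3.png')[60:400,100:400];b=cv2.imread('pics/top3.png')[120:310,120:440]
cv2.imwrite('pics/c3.png',np.hstack([a,cv2.copyMakeBorder(b,0,150,0,0,0)]))
print(monitor.get_obs()['position'])
```

```text
(array([0.5947, 0.1329]), 777)
0.14940946071469163 [0.59340342 0.13637672 0.14196756]
(array([ 0.4461, -0.3576]), 466)
(array([0.5969, 0.1359]), 207)
0.1478035598175267 [0.59457582 0.13380324 0.14189247]
(array([ 0.448 , -0.3558]), 202)
[ 0.44680723 -0.35802632  0.2483882 ]
```

View pics/c3.png

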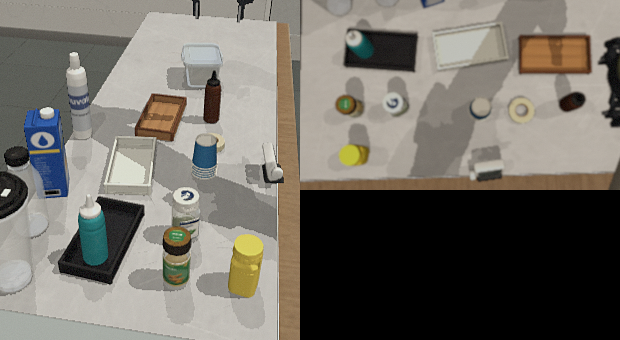

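The teal bottle stands upright in the black tray at (92,240), and the other objects have not moved. I'll take the brown bottle next.

Emit:
servo_tool --pt "1 0 0 0.01 0 0 0" --pt "1 0 0 0.035 0 0 0" --pt "1 0 0 0.065 0 0 0" --pt "1 0 0 0.1 0 0 0" --pt "1 0 0 0.135 0 0 0" --pt "1 0 0 0.16 0 0 0" --pt "1 0 0 0.174 0 0 0" --pt "1 0 0 0.178 0 0 0" --pt "1 0 0 0.178 0 0 0" --pt "0.7 0 0 0.178 0 0 0" --pt "0.55 0 0 0.178 0 0 0" --pt "0.4 0 0 0.178 0 0 0" --pt "0.28 0 0 0.178 0 0 0" --pt "0.28 0 0 0.178 0 0 0" --pt "0.28 0 0 0.178 0 0 0"

```text
clock: 13.08
position: [0.4471, -0.3573, 0.0704]
ee_rot: [1.0, 0.0, 0.0, 0.0]
ft_force: [-2.1, 0.6, 5.7]
grip_width: 0.463
```

Emit:
servo_tool --pt "0.28 0 0 -0.005 0 0 0" --pt "0.28 0 0 -0.02 0 0 0" --pt "0.28 0 0 -0.05 0 0 0" --pt "0.28 0 0 -0.085 0 0 0" --pt "0.28 0 0 -0.12 0 0 0" --pt "0.28 0.003 -0.008 -0.15 0 0 0" --pt "0.28 0.009 -0.025 -0.167 0 0 0" --pt "0.28 0.018 -0.053 -0.17 0 0 0" --pt "0.28 0.031 -0.09 -0.17 0 0 0" --pt "0.28 0.045 -0.132 -0.17 0 0 0" --pt "0.28 0.06 -0.175 -0.17 0 0 0" --pt "0.28 0.074 -0.218 -0.17 0 0 0" --pt "0.28 0.089 -0.26 -0.17 0 0 0" --pt "0.28 0.103 -0.302 -0.17 0 0 0" --pt "0.28 0.117 -0.341 -0.17 0 0 0" --pt "0.28 0.128 -0.374 -0.17 0 0 0" --pt "0.28 0.135 -0.396 -0.17 0 0 0" --pt "0.28 0.139 -0.408 -0.17 0 0 0" --pt "0.28 0.1404 -0.411 -0.17 0 0 0" --pt "0.28 0.1404 -0.411 -0.165 0 0 0"

```text
clock: 15.58
position: [0.5874, 0.0535, 0.2348]
ee_rot: [1.0, -0.0, 0.0, 0.0]
ft_force: [0.3, 1.2, -1.7]
grip_width: 0.463
```

Emit:
servo_tool --pt "0.28 0 0 0.015 0 0 0" --pt "0.28 0 0 0.04 0 0 0" --pt "0.28 0 0 0.07 0 0 0" --pt "0.28 0 0 0.1 0 0 0" --pt "0.28 0 0 0.125 0 0 0" --pt "0.28 0 0 0.142 0 0 0" --pt "0.28 0 0 0.152 0 0 0" --pt "0.28 0 0 0.157 0 0 0" --pt "0.28 0 0 0.159 0 0 0" --pt "0.28 0 0 0.16 0 0 0" --pt "0.28 0 0 0.16 0 0 0"

```text
clock: 16.95
position: [0.5875, 0.0541, 0.0752]
ee_rot: [1.0, 0.0, 0.0, 0.0]
ft_force: [0.5, 0.2, -1.8]
grip_width: 0.464
```

Emit:
servo_tool --pt "0.28 0 0 0.001 0 0 0" --pt "0.28 0 0 0.0015 0 0 0" --pt "0.28 0 0 0.0015 0 0 0"

```text
clock: 17.32
position: [0.5876, 0.0543, 0.0744]
ee_rot: [1.0, 0.0, 0.0, 0.0]
ft_force: [-3.9, -1.1, 7.9]
grip_width: 0.467
```

Emit:
servo_tool --pt "0.6 0 0 0 0 0 0" --pt "0.8 0 0 0 0 0 0" --pt "1 0 0 0 0 0 0" --pt "1 0 0 -0.003 0 0 0" --pt "1 0 0 -0.02 0 0 0" --pt "1 0 0 -0.055 0 0 0" --pt "1 0 0 -0.1 0 0 0" --pt "1 0 0 -0.13 0 0 0" --pt "1 -0.006 0 -0.145 0 0 0" --pt "1 -0.025 0 -0.15 0 0 0" --pt "1 -0.055 0.001 -0.15 0 0 0" --pt "1 -0.09 0.001 -0.15 0 0 0" --pt "1 -0.12 0.002 -0.15 0 0 0" --pt "1 -0.133 0.002 -0.15 0 0 0" --pt "1 -0.136 0.002 -0.145 0 0 0" --pt "1 -0.136 0.002 -0.145 0 0 0"

```text
clock: 19.32
position: [0.4511, 0.0519, 0.2178]
ee_rot: [1.0, 0.0, -0.0, 0.0]
ft_force: [0.1, -0.3, -0.4]
grip_width: 1.001
```

```bash
cat > chk.py <<'E'
from fit import *
import sys
def snap(n):
    C={}
    for c in ['side','top']: im,d=eyes.camera(c);cv2.imwrite(f'pics/{c}{n}.png',im);C[c]=cloud(c,d).reshape(-1,3)
    a=cv2.imread(f'pics/side{n}.png')[60:400,100:400];b=cv2.imread(f'pics/top{n}.png')[120:310,120:440]
    cv2.imwrite(f'pics/c{n}.png',np.hstack([a,cv2.copyMakeBorder(b,0,150,0,0,0)]))
    return C
O=dict(teal=(.5955,.1335,.022,.04,.105),brown=(.5875,.054,.02,.04,.10),pale=(.452,.0525,.0235,.02,.095),dark=(.45,.157,.022,.02,.1),cups=(.44,-.1455,.027,.02,.06),tape=(.4365,-.242,.0305,.006,.014))
def report(C,names,**kw):
    for k in names:
        v=kw.get(k,O[k]) 
        for c,P in C.items():
            t=P[np.hypot(*(P[:,:2]-v[:2]).T)<.03];print(k,c,*circ(P,np.array(v[:2]),*v[2:]),'zmax',t[:,2].max().round(3) if len(t) else None)
E
python3 - <<'E'
from chk import *
report(snap(4),['teal','brown','pale']);print(monitor.get_obs()['position'])
E
```

```text
teal side [0.5947 0.133 ] 781 zmax 0.15
teal top None 0 zmax 0.007
brown side [0.5867 0.0539] 542 zmax 0.144
brown top [0.5886 0.056 ] 140 zmax 0.145
pale side [0.4504 0.0512] 728 zmax 0.402
pale top [0.4526 0.0522] 165 zmax 0.62
[0.45153067 0.05211493 0.21810456]
```

View pics/c4.png

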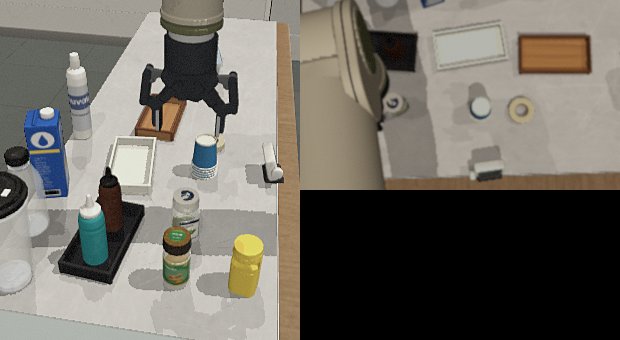

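Both bottles stand upright in the black tray, and the gripper is over the pale jar at (186,212).

Emit:
servo_tool --pt "1 0 0 0.01 0 0 0" --pt "1 0 0 0.035 0 0 0" --pt "1 0 0 0.065 0 0 0" --pt "1 0 0 0.1 0 0 0" --pt "1 0 0 0.135 0 0 0" --pt "1 0 0 0.157 0 0 0" --pt "1 0 0 0.166 0 0 0" --pt "1 0 0 0.168 0 0 0" --pt "1 0 0 0.168 0 0 0" --pt "0.7 0 0 0.168 0 0 0" --pt "0.58 0 0 0.168 0 0 0" --pt "0.45 0 0 0.168 0 0 0" --pt "0.32 0 0 0.168 0 0 0" --pt "0.32 0 0 0.168 0 0 0" --pt "0.32 0 0 0.168 0 0 0"

```text
clock: 21.3
position: [0.4517, 0.0521, 0.051]
ee_rot: [1.0, 0.0, 0.0, 0.0]
ft_force: [-2.8, 0.1, 7.9]
grip_width: 0.592
```

Emit:
servo_tool --pt "0.32 0 0 -0.004 0 0 0" --pt "0.32 0 0 -0.015 0 0 0" --pt "0.32 0 0 -0.035 0 0 0" --pt "0.32 0 0 -0.05 0 0 0" --pt "0.32 0 0 -0.05 0 0 0"

```text
clock: 21.92
position: [0.4521, 0.0519, 0.1015]
ee_rot: [1.0, 0.0, 0.001, 0.0]
ft_force: [0.1, 0.4, -2.2]
grip_width: 0.589
```

Run:
```python
from chk import *
C=snap(5);print(monitor.get_obs()['grip_width'],monitor.get_obs()['ft_force'])
cv2.imwrite('pics/c5.png',cv2.resize(cv2.imread('pics/side5.png')[150:340,180:380],None,fx=2,fy=2))
```

```text
0.5889708319505519 [-0.56044406  0.53240394 -1.91595586]
```

View pics/c5.png

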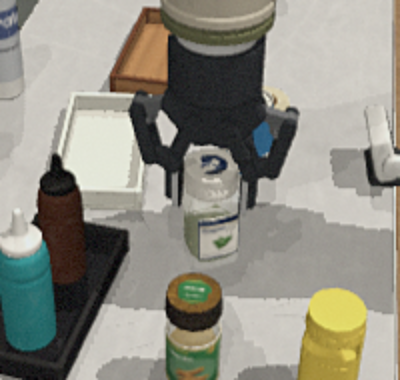

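The pale jar is held upright at (210,210 in the crop). I'll carry it to the right half of the wooden tray.

Emit:
servo_tool --pt "0.32 0 0 -0.01 0 0 0" --pt "0.32 0 0 -0.035 0 0 0" --pt "0.32 0.002 0.007 -0.06 0 0 0" --pt "0.32 0.007 0.025 -0.077 0 0 0" --pt "0.32 0.015 0.054 -0.08 0 0 0" --pt "0.32 0.025 0.093 -0.08 0 0 0" --pt "0.32 0.037 0.136 -0.08 0 0 0" --pt "0.32 0.049 0.18 -0.08 0 0 0" --pt "0.32 0.061 0.224 -0.08 0 0 0" --pt "0.32 0.073 0.267 -0.08 0 0 0" --pt "0.32 0.085 0.31 -0.08 0 0 0" --pt "0.32 0.096 0.35 -0.08 0 0 0" --pt "0.32 0.105 0.384 -0.08 0 0 0" --pt "0.32 0.112 0.408 -0.08 0 0 0" --pt "0.32 0.115 0.42 -0.08 0 0 0" --pt "0.32 0.116 0.423 -0.078 0 0 0" --pt "0.32 0.116 0.423 -0.065 0 0 0" --pt "0.32 0.116 0.423 -0.04 0 0 0" --pt "0.32 0.116 0.423 -0.015 0 0 0" --pt "0.32 0.116 0.423 0.005 0 0 0"

```text
clock: 24.52
position: [0.5672, -0.3696, 0.0937]
ee_rot: [1.0, 0.001, -0.001, -0.0]
ft_force: [-0.1, 0.4, -1.7]
grip_width: 0.587
```

Emit:
servo_tool --pt "0.32 0 0 0.013 0 0 0" --pt "0.32 0 0 0.024 0 0 0" --pt "0.32 0 0 0.032 0 0 0" --pt "0.32 0 0 0.037 0 0 0" --pt "0.32 0 0 0.039 0 0 0" --pt "0.32 0 0 0.04 0 0 0" --pt "0.32 0 0 0.04 0 0 0"

```text
clock: 25.4
position: [0.5677, -0.371, 0.0556]
ee_rot: [1.0, 0.0, 0.0, 0.0]
ft_force: [-0.2, -0.1, -0.9]
grip_width: 0.589
```

Emit:
servo_tool --pt "0.32 0 0 0.001 0 0 0" --pt "0.32 0 0 0.0015 0 0 0" --pt "0.32 0 0 0.0015 0 0 0"

```text
clock: 25.78
position: [0.5678, -0.3712, 0.0552]
ee_rot: [1.0, 0.0, 0.0, 0.001]
ft_force: [-4.0, 2.1, 7.9]
grip_width: 0.588
```

Emit:
servo_tool --pt "0.65 0 0 0 0 0 0" --pt "0.82 0 0 0 0 0 0" --pt "1 0 0 0 0 0 0" --pt "1 0 0 -0.003 0 0 0" --pt "1 0 0 -0.02 0 0 0" --pt "1 0 0 -0.055 0 0 0" --pt "1 0 0 -0.1 0 0 0" --pt "1 0 -0.003 -0.14 0 0 0" --pt "1 -0.004 -0.02 -0.165 0 0 0" --pt "1 -0.012 -0.055 -0.17 0 0 0" --pt "1 -0.024 -0.105 -0.17 0 0 0" --pt "1 -0.036 -0.16 -0.17 0 0 0" --pt "1 -0.048 -0.215 -0.17 0 0 0" --pt "1 -0.06 -0.27 -0.17 0 0 0" --pt "1 -0.073 -0.325 -0.17 0 0 0" --pt "1 -0.085 -0.38 -0.17 0 0 0" --pt "1 -0.097 -0.435 -0.17 0 0 0" --pt "1 -0.108 -0.485 -0.17 0 0 0" --pt "1 -0.115 -0.518 -0.17 0 0 0" --pt "1 -0.118 -0.528 -0.17 0 0 0"

```text
clock: 28.28
position: [0.4486, 0.1594, 0.225]
ee_rot: [1.0, 0.002, 0.001, 0.0]
ft_force: [0.3, -0.6, 0.1]
grip_width: 1.004
```

Run:
```python
from chk import *
report(snap(6),['brown','pale','dark'],pale=(.568,-.371,.0235,.03,.095));print(monitor.get_obs()['position'])
```

```text
brown side [0.5866 0.054 ] 555 zmax 0.144
brown top [0.5886 0.0561] 141 zmax 0.145
pale side None 0 zmax None
pale top [ 0.5684 -0.3698] 223 zmax 0.106
dark side [0.4491 0.1551] 958 zmax 0.526
dark top [0.4509 0.1571] 183 zmax 0.625
[0.44910736 0.15770663 0.22450228]
```

View pics/c6.png

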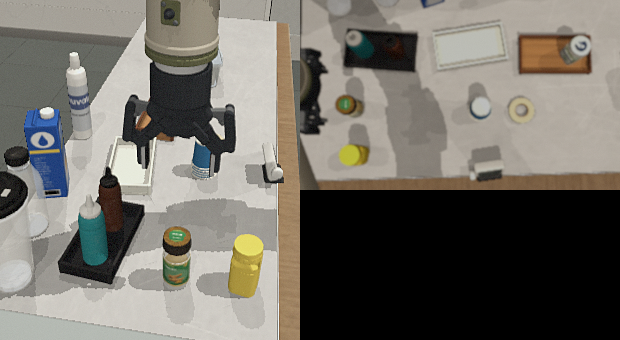

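The pale jar stands in the right half of the wooden tray at (577,48), and the dark jar below the gripper has not moved. I'll grasp it.

Emit:
servo_tool --pt "1 0 0 0.01 0 0 0" --pt "1 0 0 0.035 0 0 0" --pt "1 0 0 0.065 0 0 0" --pt "1 0 0 0.1 0 0 0" --pt "1 0 0 0.135 0 0 0" --pt "1 0 0 0.16 0 0 0" --pt "1 0 0 0.17 0 0 0" --pt "1 0 0 0.172 0 0 0" --pt "1 0 0 0.172 0 0 0" --pt "0.7 0 0 0.172 0 0 0" --pt "0.58 0 0 0.172 0 0 0" --pt "0.45 0 0 0.172 0 0 0" --pt "0.3 0 0 0.172 0 0 0" --pt "0.3 0 0 0.172 0 0 0" --pt "0.3 0 0 0.172 0 0 0"

```text
clock: 30.25
position: [0.4495, 0.1572, 0.0523]
ee_rot: [1.0, 0.0, 0.0, 0.0]
ft_force: [-1.0, -0.4, 5.6]
grip_width: 0.499
```

Emit:
servo_tool --pt "0.3 0 0 -0.005 0 0 0" --pt "0.3 0 0 -0.02 0 0 0" --pt "0.3 0 0 -0.05 0 0 0" --pt "0.3 0 0 -0.085 0 0 0" --pt "0.3 0 0 -0.12 0 0 0" --pt "0.3 0.002 0.008 -0.142 0 0 0" --pt "0.3 0.007 0.027 -0.15 0 0 0" --pt "0.3 0.016 0.058 -0.15 0 0 0" --pt "0.3 0.027 0.099 -0.15 0 0 0" --pt "0.3 0.039 0.145 -0.15 0 0 0" --pt "0.3 0.051 0.191 -0.15 0 0 0" --pt "0.3 0.064 0.237 -0.15 0 0 0" --pt "0.3 0.076 0.283 -0.15 0 0 0" --pt "0.3 0.089 0.329 -0.15 0 0 0" --pt "0.3 0.1 0.371 -0.15 0 0 0" --pt "0.3 0.11 0.407 -0.15 0 0 0" --pt "0.3 0.116 0.432 -0.15 0 0 0" --pt "0.3 0.12 0.445 -0.15 0 0 0" --pt "0.3 0.1205 0.448 -0.148 0 0 0" --pt "0.3 0.1205 0.448 -0.138 0 0 0"

```text
clock: 32.75
position: [0.5705, -0.2898, 0.1902]
ee_rot: [1.0, 0.001, 0.001, 0.0]
ft_force: [-0.4, -0.6, -1.3]
grip_width: 0.504
```

Emit:
servo_tool --pt "0.3 0 0 0.02 0 0 0" --pt "0.3 0 0 0.045 0 0 0" --pt "0.3 0 0 0.07 0 0 0" --pt "0.3 0 0 0.092 0 0 0" --pt "0.3 0 0 0.11 0 0 0" --pt "0.3 0 0 0.122 0 0 0" --pt "0.3 0 0 0.129 0 0 0" --pt "0.3 0 0 0.132 0 0 0" --pt "0.3 0 0 0.133 0 0 0" --pt "0.3 0 0 0.133 0 0 0"

```text
clock: 34.0
position: [0.5703, -0.291, 0.0573]
ee_rot: [1.0, 0.0, 0.0, 0.0]
ft_force: [-0.4, 1.1, -1.2]
grip_width: 0.5
```

Emit:
servo_tool --pt "0.3 0 0 0.001 0 0 0" --pt "0.3 0 0 0.0015 0 0 0" --pt "0.3 0 0 0.0015 0 0 0"

```text
clock: 34.38
position: [0.5704, -0.2913, 0.0564]
ee_rot: [1.0, 0.0, 0.0, 0.001]
ft_force: [-2.9, -0.5, 5.8]
grip_width: 0.502
```

Emit:
servo_tool --pt "0.6 0 0 0 0 0 0" --pt "0.8 0 0 0 0 0 0" --pt "1 0 0 0 0 0 0" --pt "1 0 0 -0.003 0 0 0" --pt "1 0 0 -0.02 0 0 0" --pt "1 0 0 -0.055 0 0 0" --pt "1 0 0 -0.1 0 0 0" --pt "1 -0.003 -0.003 -0.135 0 0 0" --pt "1 -0.014 -0.016 -0.15 0 0 0" --pt "1 -0.035 -0.039 -0.15 0 0 0" --pt "1 -0.063 -0.07 -0.15 0 0 0" --pt "1 -0.09 -0.101 -0.15 0 0 0" --pt "1 -0.112 -0.125 -0.15 0 0 0" --pt "1 -0.126 -0.141 -0.15 0 0 0" --pt "1 -0.1304 -0.1458 -0.15 0 0 0" --pt "1 -0.1304 -0.1458 -0.15 0 0 0"

```text
clock: 36.38
position: [0.4399, -0.1455, 0.2061]
ee_rot: [1.0, 0.0, 0.001, 0.001]
ft_force: [0.3, 0.1, 0.2]
grip_width: 0.999
```

Run:
```python
from chk import *
C=snap(7);report(C,['pale','dark','cups','tape'],pale=(.568,-.371,.0235,.03,.095),dark=(.57,-.291,.022,.03,.1))
P=C['side'];m=np.hypot(*(P[:,:2]-[.440,-.1455]).T)<.04;P=P[m]
from scipy.optimize import least_squares
for z in np.arange(.01,.09,.01):
    Q=P[abs(P[:,2]-z)<.005,:2];print(z.round(2),len(Q), (Q[:,0].max()-Q[:,0].min()).round(4) if len(Q) else '')
print(monitor.get_obs()['position'])
```

```text
pale side [ 0.5658 -0.3732] 209 zmax 0.107
pale top [ 0.5686 -0.3699] 218 zmax 0.105
dark side [ 0.57   -0.2934] 473 zmax 0.114
dark top None 0 zmax 0.11
cups side [ 0.4387 -0.1478] 412 zmax 0.391
cups top None 0 zmax 0.609
tape side [ 0.4373 -0.24  ] 22 zmax 0.021
tape top None 0 zmax None
0.01 88 0.0546
0.02 110 0.0565
0.03 111 0.0565
0.04 95 0.0498
0.05 100 0.0496
0.06 99 0.0475
0.07 90 0.0438
0.08 240 0.0441
[ 0.43999275 -0.14579086  0.20559945]
```

View pics/c7.png

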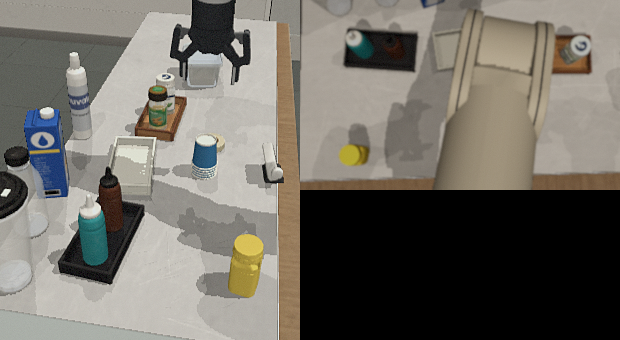

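Both jars stand in the wooden tray at about (160,105), and the cups at (205,155) and the tape have not moved. The stack has a rim band up to about 35 mm, so I'll grasp above that.

Emit:
servo_tool --pt "1 0 0 0.01 0 0 0" --pt "1 0 0 0.035 0 0 0" --pt "1 0 0 0.065 0 0 0" --pt "1 0 0 0.1 0 0 0" --pt "1 0 0 0.133 0 0 0" --pt "1 0 0 0.155 0 0 0" --pt "1 0 0 0.164 0 0 0" --pt "1 0 0 0.1655 0 0 0" --pt "1 0 0 0.1655 0 0 0" --pt "0.75 0 0 0.1655 0 0 0" --pt "0.62 0 0 0.1655 0 0 0" --pt "0.5 0 0 0.1655 0 0 0" --pt "0.4 0 0 0.1655 0 0 0" --pt "0.35 0 0 0.1655 0 0 0" --pt "0.35 0 0 0.1655 0 0 0" --grip_force 28

```text
clock: 38.35
position: [0.4397, -0.1455, 0.0406]
ee_rot: [1.0, 0.0, 0.0, 0.001]
ft_force: [-3.2, 0.2, 9.2]
grip_width: 0.59
```

Emit:
servo_tool --pt "0.35 0 0 -0.003 0 0 0" --pt "0.35 0 0 -0.012 0 0 0" --pt "0.35 0 0 -0.03 0 0 0" --pt "0.35 0 0 -0.045 0 0 0" --pt "0.35 0 0 -0.05 0 0 0" --pt "0.35 0 0 -0.05 0 0 0"

```text
clock: 39.1
position: [0.4397, -0.1454, 0.0902]
ee_rot: [1.0, 0.0, 0.0, 0.0]
ft_force: [-0.9, 0.7, -1.1]
grip_width: 0.586
```

Run:
```python
from chk import *
C=snap(8);P=C['side'];o=monitor.get_obs();print(o['position'],o['grip_width'],o['ft_force'])
m=(np.hypot(*(P[:,:2]-[.44,-.1455]).T)<.034)&(P[:,2]>.01)&(P[:,1]>-.15);Q=P[m]
print(np.percentile(Q[:,2],[0,2,5,10]).round(4))
cv2.imwrite('pics/c8.png',cv2.resize(cv2.imread('pics/side8.png')[120:270,220:380],None,fx=3,fy=3))
```

```text
[ 0.43922104 -0.14518787  0.08947869] 0.5841021288399731 [-0.60610762  0.40134524 -1.27084289]
[0.0512 0.0544 0.0607 0.0715]
```

View pics/c8.png

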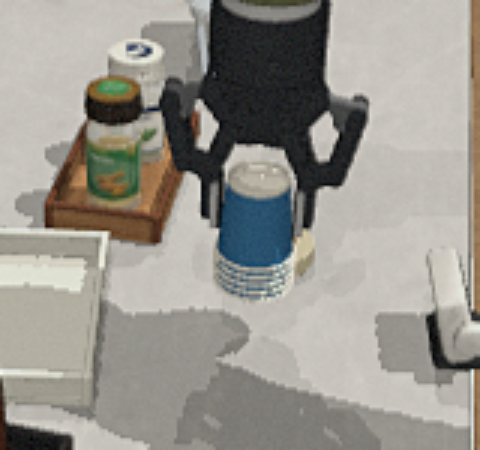

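The cup stack is held upright at (255,225), with its foot about 50 mm up and no slip. I'll carry it to the centre of the white tray.

Emit:
servo_tool --pt "0.35 0.002 0 -0.01 0 0 0" --pt "0.35 0.009 -0.001 -0.02 0 0 0" --pt "0.35 0.022 -0.003 -0.02 0 0 0" --pt "0.35 0.04 -0.005 -0.02 0 0 0" --pt "0.35 0.062 -0.008 -0.02 0 0 0" --pt "0.35 0.086 -0.012 -0.02 0 0 0" --pt "0.35 0.11 -0.015 -0.02 0 0 0" --pt "0.35 0.13 -0.018 -0.02 0 0 0" --pt "0.35 0.145 -0.02 -0.02 0 0 0" --pt "0.35 0.153 -0.021 -0.02 0 0 0" --pt "0.35 0.1555 -0.021 -0.018 0 0 0" --pt "0.35 0.1555 -0.021 -0.008 0 0 0" --pt "0.35 0.1555 -0.021 0.008 0 0 0" --pt "0.35 0.1555 -0.021 0.023 0 0 0" --pt "0.35 0.1555 -0.021 0.034 0 0 0" --pt "0.35 0.1555 -0.021 0.041 0 0 0" --pt "0.35 0.1555 -0.021 0.043 0 0 0" --pt "0.35 0.1555 -0.021 0.044 0 0 0" --pt "0.35 0.1555 -0.021 0.044 0 0 0"

```text
clock: 41.58
position: [0.5953, -0.1241, 0.0462]
ee_rot: [1.0, 0.0, 0.0, 0.0]
ft_force: [-0.3, -0.2, -0.7]
grip_width: 0.586
```

Emit:
servo_tool --pt "0.35 0 0 0.001 0 0 0" --pt "0.35 0 0 0.0015 0 0 0" --pt "0.35 0 0 0.0015 0 0 0"

```text
clock: 41.95
position: [0.5952, -0.1243, 0.0448]
ee_rot: [1.0, 0.0, 0.0, 0.0]
ft_force: [-2.5, -1.2, 4.7]
grip_width: 0.586
```

Contact. I'll release, rise and back away.

Emit:
servo_tool --pt "0.65 0 0 0 0 0 0" --pt "0.82 0 0 0 0 0 0" --pt "1 0 0 0 0 0 0" --pt "1 0 0 -0.003 0 0 0" --pt "1 0 0 -0.02 0 0 0" --pt "1 0 0 -0.055 0 0 0" --pt "1 0 0 -0.1 0 0 0" --pt "1 0 0 -0.15 0 0 0" --pt "1 -0.02 0.01 -0.2 0 0 0" --pt "1 -0.05 0.04 -0.23 0 0 0" --pt "1 -0.08 0.09 -0.24 0 0 0" --pt "1 -0.11 0.14 -0.24 0 0 0" --pt "1 -0.13 0.19 -0.24 0 0 0" --pt "1 -0.15 0.24 -0.24 0 0 0" --pt "1 -0.16 0.29 -0.24 0 0 0" --pt "1 -0.16 0.33 -0.24 0 0 0" --pt "1 -0.16 0.37 -0.24 0 0 0" --pt "1 -0.16 0.4 -0.24 0 0 0" --pt "1 -0.16 0.41 -0.24 0 0 0" --pt "1 -0.16 0.41 -0.24 0 0 0"

```text
clock: 44.45
position: [0.4355, -0.5337, 0.2848]
ee_rot: [1.0, 0.0, 0.0, -0.0]
ft_force: [0.2, 0.3, -1.2]
grip_width: 1.003
```

Run:
```python
from chk import *
C=snap(9);report(C,O,pale=(.568,-.371,.0235,.03,.095),dark=(.57,-.291,.022,.03,.1),cups=(.595,-.1245,.027,.03,.06))
print(circ(C['top'],np.array([.3402,.1469]),.0235,.02,.095),'yellow before .3402 .1469')
```

```text
teal side [0.5947 0.133 ] 784 zmax 0.149
teal top [0.5968 0.1358] 204 zmax 0.148
brown side [0.5866 0.054 ] 554 zmax 0.145
brown top [0.5887 0.0559] 142 zmax 0.145
pale side [ 0.5654 -0.3734] 207 zmax 0.107
pale top [ 0.5684 -0.3698] 222 zmax 0.107
dark side [ 0.57   -0.2932] 470 zmax 0.114
dark top [ 0.5719 -0.2911] 174 zmax 0.114
cups side [ 0.596  -0.1264] 313 zmax 0.093
cups top [ 0.5991 -0.123 ] 121 zmax 0.092
tape side [ 0.433  -0.2433] 106 zmax 0.02
tape top [ 0.434  -0.2421] 88 zmax 0.023
(array([0.3403, 0.1469]), 203) yellow before .3402 .1469
```

View pics/c9.png

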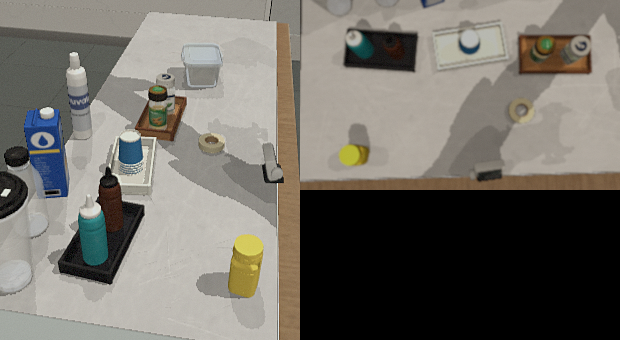

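Run:
```python
from h import *
for n in (1,9):
    for c,(a,b,x,y) in dict(top=(210,250,320,362),side=(180,225,300,335)).items():
        h=cv2.cvtColor(cv2.imread(f'pics/{c}{n}.png')[a:b,x:y],cv2.COLOR_BGR2HSV);m=(h[...,1]>60)&(h[...,0]<35)
        v,u=np.nonzero(m);print(n,c,len(u),u.mean()+x if len(u) else 0,v.mean()+a if len(u) else 0)
```

```text
1 top 395 341.0632911392405 230.30632911392405
1 side 116 316.6551724137931 196.2155172413793
9 top 372 340.39784946236557 229.752688172043
9 side 249 310.5140562248996 203.24096385542168
```

```bash
python3 -c "
from h import *
print(ticket.hand_in())"
```

```text
the job is handed in; nothing more can be done
None
```

All five supplies are in their trays, and I handed the job in at about 44.5 s of the 106 s allowed. I moved them in the order you listed: teal bottle, brown bottle, pale jar, dark jar, cups. Each one was lowered until the wrist force showed contact (5–9 N) before I let go.

**Last checks:** the final top and side pictures and depth fits show:
- Both bottles stand upright in the black tray, both jars in the wooden tray and the cup stack in the white tray. Each is within about 5 mm of its planned spot.
- Object tops are within about 5 mm of where they should be for standing on the tray floor, the same excess the depth data showed before anything moved.
- The yellow jar did not move and the timer looks undisturbed. The gripper ended open and clear of everything.

**Disagreements:**
- The top and side cameras differed by 2–4 mm, consistent with their calibration.
- The tape's fitted centre moved about 3 mm between first and last look, but its outline in the top picture moved only 0.6 pixel (about 1 mm). The gripper never came near it, so I take it as unmoved. The side view could not settle this, because the cups partly hid the tape at the start.
- The gripper read about 50 mm across the pale jar, which is listed at 47 mm. It was still held upright without slipping.

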